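# Swing up the weighted bonding press arm and push the cassette slide out

## Robot

A 7-joint arm with a two-finger parallel gripper is mounted at the origin on a cart in front of the work surface, level with it; the furniture and walls round the work are solid. World frame = base frame: x ahead of the robot, y to its left, z up, the work surface at z = 0. Lengths are in m, angles in degrees, forces in N, time in s.
With the tool pointing down it reaches from about 0.425 to 0.875 m from the base axis. Payload 4.7 kg.
Tool frame: the origin (TCP) lies between the finger pads; the fingertips stand 22 mm ahead of it and the grasp point (between the pads) lies 3 mm ahead of it; z points along the fingers, y is the line along which they close (so a half turn about z gives the same grasp; the last joint's range is limited). The gripper opens to 87 mm and grips with 3 to 60 N. Pads are 19 mm wide; open, the fingers measure 117 mm over their backs; the gripper's body (75 mm by 190 mm) begins 51 mm behind the grasp point.
Start: joints at [-66.285, 18.392, -4.016, 83.108, 1.295, 78.541, -3.26], TCP at [0.253, 0.599, 0.245] pointing down, gripper open.
Joint ranges: [-163.93, 163.93], [-17.29, 119.83], [-79.2, 71.16], [3.27, 140.29], [-89.18, 269.18], [5.43, 117.66], [-154.24, 154.24]. Speed limits (degrees/s): [147.25, 147.25, 180, 180, 180, 180, 180].

## Interface

Orientations are given as [roll, pitch, yaw] about the fixed x, y, z axes, in that order (R = Rz(yaw) Ry(pitch) Rx(roll)).
In Python, from cell import env gives the robot as it stands.
- The arm moves only by the tool drive_tool, never from a script. Its argument "moves" is a list of rows, each a list of 3 entries, a list of its own where there are three numbers: the shift along the tool's x, y, z in mm, then the turn, a rotation vector about the tool's x, y, z in rad, then the closure, from 0 (fully open) to 1 (shut). In form: [[[x, y, z], [wx, wy, wz], jaw], ...]. A call has 1 to 12 rows; each row shifts and turns the commanded pose from where the row before left it, along the tool's axes as they then stand; what a row does not reach is not made up. A row lasts 1/12 s, in which the tool goes at most 41.7 mm and 7.16 degrees, less where a joint would pass 70% of its speed; a pose out of reach is approached as far as the arm can. A call with a gripper value outside its range is refused whole. The fingers move at their own pace and stop on an object; "newtons" is the grip in N (left out, the last holds). Time passes only in rows, so rows that do not move let the fingers close. It gives the time, the measured TCP pose, the force, the opening and the grip force at its end, in the units of the state.
- env.get_obs(): the state, without advancing time (a new reading comes with each control period).
- env.read_camera(name): name is "scene" or "top"; returns (picture, depth): 400x640x3 uint8, blue, green, red; 400x640 float32, m along the optical axis (not along the pixel's ray), 0 where there is no reading.
- env.get_calibration(name): a dict with "fx", "fy", "cx", "cy" (pixels), "T" (4x4, takes a point from camera to world coordinates). Camera axes: x right, y down, z forward; pixel columns grow to the right and rows downward; lengths in m; the calibration is good to about 2 mm. A picture is of the moment at which its call begins. get_calibration takes no time and is no camera call.
- env.sign_off(): hands the job in; it is judged then, once.
The state is a dict: "time_s": time; "qpos": joint angles; "joint_velocities": joint speeds; "effort": joint torques, N m; "tool_pos": TCP position; "tool_rot": TCP orientation; "force": force on the tool from outside, world axes, zero at the start; "wrist_torque": the same for the moment, N m; "grip_width": finger opening in m; "grasp_force": force on a finger pad.
Only numpy, scipy, OpenCV 4.12 (cv2) and the standard library are available. Lean on these libraries where they do the work, as an engineer would, in place of code of your own. Each camera call takes 0.05 s, during which the arm holds its last target. There are 200 camera calls.

## Task

The adhesive has set: push the red cross handle of the weighted press arm up and back past its balance point, so that the arm tips over and stays raised by itself with nothing touching it. Only then push the black ball knob to the left until the cassette slide is fully out against the end stop of its track, with the cassette still lying in its pocket, and leave the arm up. Just push with the fingertips: pick nothing up, do not touch the cassette, and leave the other things on the worktop where they are.

Things in the scene. Friction and masses are not known exactly. Their poses are not given: they have to be found in the camera images.
- press: dead-weight bonding press, fixed to the worktop: blue steel base plate 12 mm thick with a slide track and two bearing cheeks (130 mm high) at the back. Origin on the worktop straight below the press foot; its x axis points away from the operator to the cheeks, y to the left along the track, z up. In this frame the pivot is at (105, 0, 100) mm, the end stop of the track spans y = 143 to 155 mm and is 32 mm high, the track rails and the base lie below 27 mm
- press_pivot (a point): centre of the pivot pin of the press arm, 100 mm above the worktop; the hinge axis is the y axis of the press
- press_arm (a joint): angle of the press arm: 0 = down with its foot on the cassette, grows as the handle goes up and back; balance point at about 0.77 rad, beyond it the arm falls back by itself (damped) until the counterweight meets its rubber buffer at 1.65 rad and stays there; below it, it falls down again. It weighs 0.6 to 1.1 kg; some 2 to 6 N at the handle moves it
- press_handle (a point): centre of the cross handle at the top front end of the press arm: a bar 25 mm in diameter, 160 mm long along the y axis of the press, red grips left and right. With the arm down it is 150 mm in front of and 125 mm above the pivot (225 mm above the worktop) and runs on a circle of 195 mm radius about the pivot. The arm slopes down and back from it, so the space in front of and below the handle is free down to the slide
- cassette_slide (a joint): travel of the slide: 0 = under the press foot, 0.11 m = fully out to the left (y axis of the press), against the end stop. Light friction, 1 to 2 N; it stays where it is left
- slide_knob (a point): centre of the black ball knob, 30 mm in diameter, 64 mm above the worktop, on a 12 mm post at the right end of the slide; at slide 0 it stands at (-28, -50, 64) mm in the press frame, right under the lowered handle. The slide's plate under it is 24 mm above the worktop
- bonded_cassette: cream plastic test cassette 70 x 20 x 5 mm lying loose in the slide's pocket (1.2 mm play, walls 1 mm lower than the cassette), long side along the x axis of the press; origin under its centre
- next_cassette: another cream cassette, 70 x 20 x 5 mm, flat on the worktop left of the cheeks behind the track; origin under its centre; bystander
- grease_tin: round white tin with a green lid, 63 mm in diameter, 35 mm high; origin under its centre; bystander
- loupe: black eye loupe, 37 mm in diameter, 34 mm high; origin under its centre; bystander
- usb_key: red memory stick 18 x 55 x 8 mm; origin under its centre; bystander

How it is judged (in metres and radians):
On the way, in this order (a step that is already met when the one before it is completed fails the run):
1. the press arm is past its balance point, back on its buffer and stays there with the robot off it, the slide still under the foot (value of joint press_arm above 1.55 rad and value of joint cassette_slide below 0.01 m and contact force between each of the arm, the fingers and press below 0.1 N), for 0.3 s.
2. the slide is pushed out to its end stop (value of joint cassette_slide above 0.104 m), for 0.2 s.
At the end, for the whole second after the job is handed in: the press arm rests raised on its buffer (joint above 1.55 rad), the slide is within 6 mm of its end stop (travel above 0.104 of 0.110 m), the cassette lies flat and at rest in the slide's pocket, and the robot touches nothing (value of joint press_arm above 1.55 rad and value of joint cassette_slide above 0.104 m and y of bonded_cassette in the frame of press above 0.098 m and z of bonded_cassette in the frame of press below 0.027 m and angle between bonded_cassette's own z axis and vertical below 0.06 rad and linear speed of bonded_cassette below 0.02 m/s).
It fails at once if the slide was pulled from under the lowered press foot (value of joint press_arm below 0.9 rad and value of joint cassette_slide above 0.012 m).
It fails at once if the robot touched the cassette (contact force between any of the fingers, the arm and bonded_cassette above 0.3 N).
It fails at once if the cassette was lifted or left its pocket (z of bonded_cassette in the frame of press above 0.032 m or angle between bonded_cassette's own z axis and vertical above 0.3 rad).
It fails at once if another thing was moved or picked up (distance of any of next_cassette, grease_tin, loupe, usb_key from where it was at the start of the episode above 0.02 m).
It also fails if it takes over 48 s, if anything falls off the work surface, if the arm or the gripper's body presses on something with over 40 N, if the wrist force passes 120 N, or if a joint passes its speed limit or range.

## Working session

There is one attempt and no reset: what is moved stays moved. The work goes in short steps, Python scripts to look and compute and a tool call to move; the robot and the scene stay as the last step left them, time stands still between calls to the robot, and variables do not carry over. Pictures are saved under pics/ and viewed, at most 10 in all, crops included, and the job is handed in when it is done.

Besides the shell and the picture viewer there is one more tool, called after ">>>" by a JSON object that holds its "fn" and its "kwargs". drive_tool: Moves the arm, as the interface text tells. Its arguments: {"type":"object","properties":{"moves":{"type":"array"},"newtons":{"type":"number"}},"required":["moves"]}

```bash
mkdir -p pics; python3 - <<'E'
from cell import env
import cv2,numpy as np
o=env.get_obs();print(o)
for n in("scene","top"):
    p,d=env.read_camera(n);cv2.imwrite(f"pics/{n}0.png",p);np.savez(f"{n}0.npz",p=p,d=d)
    c=env.get_calibration(n);print(n,c)
E
```

```text
{'time_s': 0.0, 'qpos': array([-66.2839295 ,  18.43910864,  -4.01850632,  83.17630294,
         1.29624234,  78.54118316,  -3.2599064 ]), 'joint_velocities': array([-0.03857232,  0.064708  , -0.00324747, -0.05643055, -0.02519894,
       -0.01988737, -0.04848837]), 'effort': array([-2.47296430e-04, -4.91281414e+01, -4.04065428e-01, -3.12522125e+01,
       -6.39371434e-02,  4.40120883e-02,  1.86450811e-04]), 'tool_pos': array([0.2528341 , 0.59823994, 0.24344907]), 'tool_rot': array([-1.79888734e+02,  6.13253042e-03,  1.57096881e+02]), 'force': array([-0.3890352 ,  0.21560988, -0.47701577]), 'wrist_torque': array([-0.01744366, -0.02565696, -0.01536038]), 'grasp_force': 0.0, 'grip_width': 0.08682537385638195}
scene {'fx': 498.75549714023634, 'fy': 498.75549714023634, 'cx': 309.19454761532114, 'cy': 201.21577023189616, 'T': array([[ 7.84253332e-01, -4.08049113e-01,  4.67378468e-01,
        -2.66585223e-02],
       [-6.20440669e-01, -5.15428045e-01,  5.91089930e-01,
        -8.40845608e-01],
       [-2.93751908e-04, -7.53544857e-01, -6.57396427e-01,
         9.09579271e-01],
       [ 0.00000000e+00,  0.00000000e+00,  0.00000000e+00,
         1.00000000e+00]])}
top {'fx': 404.98692047560564, 'fy': 404.98692047560564, 'cx': 317.86019047850607, 'cy': 193.32785326836586, 'T': array([[ 0.02471858, -0.99413623,  0.10527178,  0.44942087],
       [-0.99968835, -0.02421326,  0.00607567, -0.14980064],
       [-0.00349107, -0.10538915, -0.99442493,  1.00301317],
       [ 0.        ,  0.        ,  0.        ,  1.        ]])}
```

View pics/scene0.png

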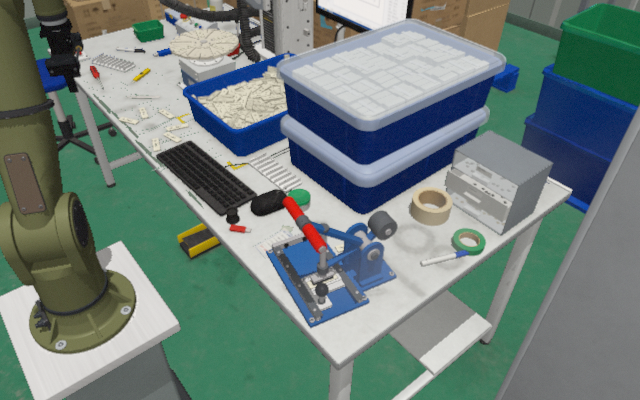

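View pics/top0.png

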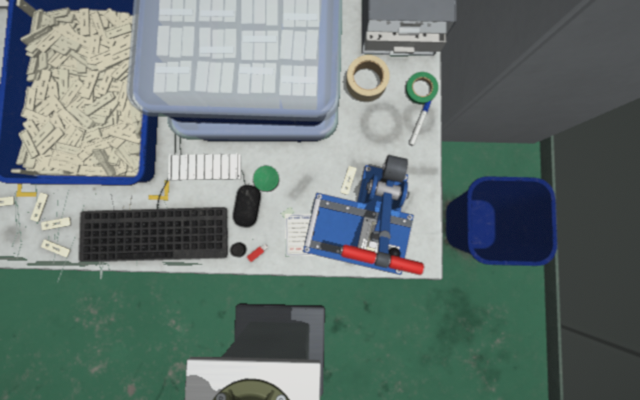

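The scene view shows the press at the right front with its red handle from (290,205) to (325,250) and the knob at (322,290). In the top view the handle runs from (343,250) to (423,267) and the knob is at about (394,253).

```bash
cat >h.py <<'E'
from cell import env
import cv2,numpy as np
def cloud(n,p=None,d=None):
    if p is None:p,d=env.read_camera(n)
    c=env.get_calibration(n);v,u=np.mgrid[:400,:640]
    P=np.stack([(u-c['cx'])/c['fx']*d,(v-c['cy'])/c['fy']*d,d],-1)@c['T'][:3,:3].T+c['T'][:3,3]
    P[d<=0]=np.nan
    return p,P
E
python3 - <<'E'
from h import *
for n in("scene","top"):
    z=np.load(n+"0.npz");p,P=cloud(n,z['p'],z['d'])
    h=cv2.cvtColor(p,cv2.COLOR_BGR2HSV)
    box=(P[...,0]>.3)&(P[...,0]<.8)&(P[...,1]<-.1)&(P[...,1]>-.6)
    red=((h[...,0]<8)|(h[...,0]>172))&(h[...,1]>150)&(h[...,2]>60)&box&(P[...,2]>.12)
    q=P[red];m=np.median(q,0)
    w,s,vt=np.linalg.svd(q-q.mean(0),full_matrices=False);t=(q-q.mean(0))@vt[0]
    print(n,len(q),"med",m,"mean",q.mean(0),"dir",vt[0],"ext",t.min(),t.max(),"z",np.percentile(q[:,2],[2,50,98]))
    e0,e1=np.percentile(t,[1,99]);print(" mid",q.mean(0)+vt[0]*(e0+e1)/2)
    blue=(h[...,0]>100)&(h[...,0]<125)&(h[...,1]>120)&box&(P[...,2]<.02)&(P[...,2]>.0)
    b=P[blue][:,:2].astype(np.float32);r=cv2.minAreaRect(b);print(" base",r,cv2.boxPoints(r).round(3).tolist())
    dark=(p.max(-1)<60)&box&(P[...,2]>.045)&(P[...,2]<.085)
    k=P[dark];print(" dark",len(k),k.mean(0) if len(k) else'',k.std(0) if len(k) else'')
E
```

```text
scene 574 med [ 0.40436937 -0.29328082  0.23433094] mean [ 0.40460113 -0.27824483  0.23335452] dir [-0.1987485  -0.98004325 -0.00377582] ext -0.08622882851276642 0.07069083841637873 z [0.22392652 0.23433094 0.23803684]
 mid [ 0.40595367 -0.27157533  0.23338021]
 base ((0.6034332513809204, -0.24183592200279236), (0.3045819103717804, 0.441366583108902), 81.18807220458984) [[0.3619999885559082, -0.35899999737739563], [0.7979999780654907, -0.4259999990463257], [0.8450000286102295, -0.125], [0.4090000092983246, -0.057999998331069946]]
 dark 0  
top 743 med [ 0.40936658 -0.2533232   0.23642729] mean [ 0.40959627 -0.26751785  0.23609569] dir [-2.00684766e-01 -9.79655703e-01  5.73296749e-04] ext -0.07514337560508838 0.07765119792421518 z [0.23046599 0.23642729 0.23999903]
 mid [ 0.40942328 -0.26836228  0.23609618]
 base ((0.6003491878509521, -0.2798433303833008), (0.22683535516262054, 0.4358966052532196), 78.5811538696289) [[0.36399999260902405, -0.3479999899864197], [0.7919999957084656, -0.4339999854564667], [0.8360000252723694, -0.21199999749660492], [0.4090000092983246, -0.12600000202655792]]
 dark 105 [ 0.45643199 -0.31225548  0.07275387] [0.05234556 0.02128444 0.00853133]
```

```bash
cat >>h.py <<'E'
from scipy.spatial.transform import Rotation as Ro
# press frame: origin O, axes X,Y
Y=np.array([.2,.98,0]);Y/=np.linalg.norm(Y);X=np.array([Y[1],-Y[0],0])
H=np.array([.409,-.2695,0]);O=H+.045*X
W=lambda x,y,z:O+x*X/1e3+y*Y/1e3+np.array([0,0,z/1e3])
DOWN=Ro.from_euler('xyz',[180,0,np.degrees(np.arctan2(X[1],X[0]))],degrees=True)
def rows(wps,jaw=1,pose=None,vmax=30,wmax=.115,R1=DOWN,chunk=12):
    """wps: world points; prints rounded tool-frame rows"""
    if pose is None:
        o=env.get_obs();pose=(o['tool_pos'],Ro.from_euler('xyz',o['tool_rot'],degrees=True))
    p,R=np.array(pose[0]),pose[1]
    out=[]
    for w in wps:
        while np.linalg.norm(w-p)>.0015:
            d=w-p;L=np.linalg.norm(d);n=np.ceil(L*1e3/vmax);s=R.inv().apply(d/n)*1e3
            s=np.round(s);rv=(R.inv()*R1).as_rotvec();a=np.linalg.norm(rv)
            rv=np.round(rv*min(1,wmax/max(a,1e-9)),2)
            if a<.01: rv=rv*0
            p=p+R.apply(s/1e3);R=R*Ro.from_rotvec(rv)
            out.append([s.astype(int).tolist(),rv.tolist(),jaw])
            if not s.any():break
    for i in range(0,len(out),chunk):print(str(out[i:i+chunk]).replace('-0.0,','0,').replace('0.0,','0,').replace('-0.0]','0]').replace(' ',''))
    print(len(out),"end",p,np.degrees((R.inv()*R1).magnitude()))
    return p,R
E
python3 - <<'E'
from h import *
z=np.load("top0.npz");p,P=cloud("top",z['p'],z['d'])
m=(P[...,2]>.12)&(P[...,1]<.35)&(P[...,0]>.2);q=P[m]
for y in np.arange(-.45,.35,.1):
    k=q[(abs(q[:,1]-y)<.05)];print(y.round(2),len(k),k[:,0].min() if len(k) else'',k[:,2].max() if len(k) else '')
print(O,W(-28,-50,64))
rows([np.array([.42,.3,.33]),np.array([.47,0,.33]),W(-92,0,320)])
E
```

```text
-0.45 515 0.9180048491029424 0.17255800367193908
-0.35 2301 0.38338931737589477 0.24077707882697352
-0.25 2489 0.38988847992736386 0.2416073616890767
-0.15 6163 0.41142311670036913 0.32781175144227315
-0.05 7732 0.6564124165823367 0.3288495192311013
0.05 7709 0.6572701230822778 0.3285834177079857
0.15 6686 0.6560724238048173 0.32844884199672864
0.25 0  
[ 0.45309118 -0.2784982   0.        ] [ 0.41565867 -0.32188952  0.064     ]
[[[-23,-17,-7],[0,0,0.11],1],[[-24,-15,-7],[0,0,0.11],1],[[-26,-12,-7],[0,0,0.11],1],[[-27,-9,-7],[0,0,0.11],1],[[-28,-6,-7],[0,0,0.11],1],[[-28,-3,-7],[0,0,0.11],1],[[-29,0,-7],[0,0,0.11],1],[[-28,3,-7],[0,0,0.11],1],[[-28,6,-8],[0,0,0.11],1],[[-27,9,-7],[0,0,0.11],1],[[-26,12,-8],[0,0,0.11],1],[[-25,14,-7],[0,0,0.11],1]]
[[[-26,9,0],[0,0,0.11],1],[[-25,11,0],[0,0,0.11],1],[[-24,14,0],[0,0,0.11],1],[[-22,17,0],[0,0,0.11],1],[[-20,19,0],[0,0,0.11],1],[[-18,21,0],[0,0,0.11],1],[[-16,23,0],[0,0,0.11],1],[[-13,24,0],[0,0,0.11],1],[[-10,26,0],[0,0,0.11],1],[[-7,27,0],[0,0,0.11],1],[[-4,27,0],[0,0,0.11],1],[[-16,23,1],[0,0,0.11],1]]
[[[-13,25,1],[0,0,0.11],1],[[-11,26,1],[0,0,0.11],1],[[-8,27,1],[0,0,0.08],1],[[-5,28,1],[0,0,0.0],1],[[-5,28,1],[0,0,0.0],1],[[-6,27,1],[0,0,0.0],1],[[-5,28,1],[0,0,0.0],1],[[-6,27,1],[0,0,0.0],1],[[-5,28,2],[0,0,0.0],1]]
33 end [ 0.36297863 -0.26044652  0.31984997] 0.20387546347381372
```

>>> {"fn": "drive_tool", "kwargs": {"moves": [[[-23,-17,-7],[0,0,0.11],1],[[-24,-15,-7],[0,0,0.11],1],[[-26,-12,-7],[0,0,0.11],1],[[-27,-9,-7],[0,0,0.11],1],[[-28,-6,-7],[0,0,0.11],1],[[-28,-3,-7],[0,0,0.11],1],[[-29,0,-7],[0,0,0.11],1],[[-28,3,-7],[0,0,0.11],1],[[-28,6,-8],[0,0,0.11],1],[[-27,9,-7],[0,0,0.11],1],[[-26,12,-8],[0,0,0.11],1],[[-25,14,-7],[0,0,0.11],1]]}}

```text
time_s: 1.1
tool_pos: [0.4202, 0.2984, 0.3307]
tool_rot: [-180.0, 0.0, 81.2]
force: [0.4, 0.7, -0.5]
grip_width: 0.0148
grasp_force: 0.0
```

>>> {"fn": "drive_tool", "kwargs": {"moves": [[[-26,9,0],[0,0,0.11],1],[[-25,11,0],[0,0,0.11],1],[[-24,14,0],[0,0,0.11],1],[[-22,17,0],[0,0,0.11],1],[[-20,19,0],[0,0,0.11],1],[[-18,21,0],[0,0,0.11],1],[[-16,23,0],[0,0,0.11],1],[[-13,24,0],[0,0,0.11],1],[[-10,26,0],[0,0,0.11],1],[[-7,27,0],[0,0,0.11],1],[[-4,27,0],[0,0,0.11],1],[[-16,23,1],[0,0,0.11],1]]}}

```text
time_s: 2.1
tool_pos: [0.461, -0.0274, 0.3292]
tool_rot: [179.9, -0.0, 5.5]
force: [0.3, -0.7, 0.2]
grip_width: 0.0004
grasp_force: 0.0
```

>>> {"fn": "drive_tool", "kwargs": {"moves": [[[-13,25,1],[0,0,0.11],1],[[-11,26,1],[0,0,0.11],1],[[-8,27,1],[0,0,0.08],1],[[-5,28,1],[0,0,0],1],[[-5,28,1],[0,0,0],1],[[-6,27,1],[0,0,0],1],[[-5,28,1],[0,0,0],1],[[-6,27,1],[0,0,0],1],[[-5,28,2],[0,0,0],1],[[0,0,0],[0,0,0],1],[[0,0,0],[0,0,0],1]]}}

```text
time_s: 3.02
tool_pos: [0.3621, -0.2613, 0.3193]
tool_rot: [-179.9, 0.0, -11.6]
force: [0.1, 0.6, 0.9]
grip_width: 0.0002
grasp_force: 0.0
```

>>> {"fn": "drive_tool", "kwargs": {"moves": [[[0,0,25],[0,0,0],1],[[0,0,25],[0,0,0],1],[[0,0,25],[0,0,0],1],[[0,0,22],[0,0,0],1],[[0,0,0],[0,0,0],1],[[10,0,0],[0,0,0],1],[[6,0,0],[0,0,0],1],[[0,0,0],[0,0,0],1]]}}

```text
time_s: 3.68
tool_pos: [0.3807, -0.2628, 0.2236]
tool_rot: [179.9, -0.1, -11.2]
force: [0.1, 0.1, 0.5]
grip_width: 0.0004
grasp_force: 0.0
```

```bash
python3 - <<'E'
from h import *
p,d=env.read_camera("scene");cv2.imwrite("pics/s1.png",cv2.resize(p[120:340,200:440],None,fx=2.5,fy=2.5))
print(env.get_obs()['tool_pos'])
E
```

```text
[ 0.37990927 -0.26297266  0.22347047]
```

View pics/s1.png

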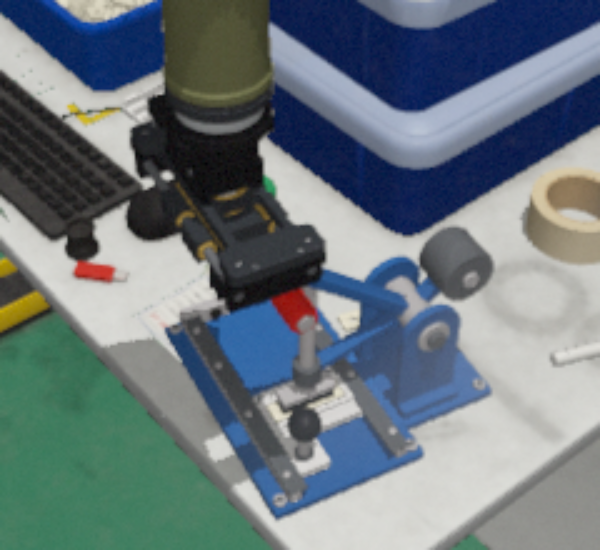

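The gripper body hides the handle's left half around (300,290), and the closed fingers stand in front of it with nothing touched. Now I push along the arc.

>>> {"fn": "drive_tool", "kwargs": {"moves": [[[8,0,0],[0,0,0],1],[[7,0,-7],[0,0,0],1],[[7,0,-7],[0,0,0],1],[[7,0,-6],[0,0,0],1],[[7,0,-6],[0,0,0],1],[[8,0,-6],[0,0,0],1],[[8,0,-5],[0,0,0],1],[[8,0,-5],[0,0,0],1],[[9,0,-5],[0,0,0],1]]}}

```text
time_s: 4.48
tool_pos: [0.4455, -0.277, 0.2707]
tool_rot: [-180.0, 0.1, -11.4]
force: [-3.6, 0.1, 2.2]
grip_width: -0.0001
grasp_force: 1.8
```

>>> {"fn": "drive_tool", "kwargs": {"moves": [[[9,0,-4],[0,0,0],1],[[9,0,-4],[0,0,0],1],[[9,0,-3],[0,0,0],1],[[9,0,-3],[0,0,0],1],[[9,0,-2],[0,0,0],1],[[10,0,-2],[0,0,0],1],[[9,0,-1],[0,0,0],1],[[10,0,-1],[0,0,0],1],[[10,0,0],[0,0,0],1],[[9,0,0],[0,0,0],1],[[8,0,0],[0,0,0],1]]}}

```text
time_s: 5.4
tool_pos: [0.5463, -0.2964, 0.2898]
tool_rot: [-180.0, -0.0, -11.3]
force: [-0.2, -0.1, 0.6]
grip_width: 0.0003
grasp_force: 0.0
```

>>> {"fn": "drive_tool", "kwargs": {"moves": [[[-20,0,0],[0,0,0],1],[[-25,0,0],[0,0,0],1],[[-25,0,0],[0,0,0],1],[[-25,0,0],[0,0,0],1],[[-25,0,0],[0,0,0],1],[[0,0,0],[0,0,0],1],[[0,0,0],[0,0,0],1],[[0,0,0],[0,0,0],1],[[0,0,0],[0,0,0],1],[[0,0,0],[0,0,0],1]]}}

```text
time_s: 6.23
tool_pos: [0.4286, -0.2731, 0.2895]
tool_rot: [179.9, 0.0, -11.3]
force: [0.8, 0.6, 0.0]
grip_width: 0.0008
grasp_force: 0.0
```

```bash
python3 - <<'E'
from h import *
p,d=env.read_camera("scene");cv2.imwrite("pics/s2.png",cv2.resize(p[120:340,200:440],None,fx=2.5,fy=2.5))
p,P=cloud("scene",p,d)
m=(p.max(-1)<75)&(P[...,2]>.045)&(P[...,2]<.085)&(abs(P[...,0]-.41)<.05)&(abs(P[...,1]+.32)<.05)
k=P[m];print("knob",len(k),k.mean(0) if len(k) else 0, W(-28,-50,64))
# knob start position, from right side, TCP z 70 after
rows([W(-28,-105,290),W(-28,-105,140),W(-28,-105,70)])
E
```

```text
knob 105 [ 0.41170363 -0.32726637  0.07190648] [ 0.41565867 -0.32188952  0.064     ]
[[[-1,26,0],[0,0,0.0],1],[[-1,26,0],[0,0,0.0],1],[[-1,27,0],[0,0,0.0],1],[[0,26,-1],[0,0,0.0],1],[[0,0,25],[0,0,0.0],1],[[0,0,25],[0,0,0.0],1],[[0,0,25],[0,0,0.0],1],[[0,0,25],[0,0,0.0],1],[[0,0,25],[0,0,0.0],1],[[0,0,25],[0,0,0.0],1],[[0,0,23],[0,0,0.0],1],[[0,0,24],[0,0,0.0],1]]
[[[0,0,23],[0,0,0.0],1]]
13 end [ 0.40459385 -0.3757635   0.07049338] 0.21497650298073162
```

View pics/s2.png

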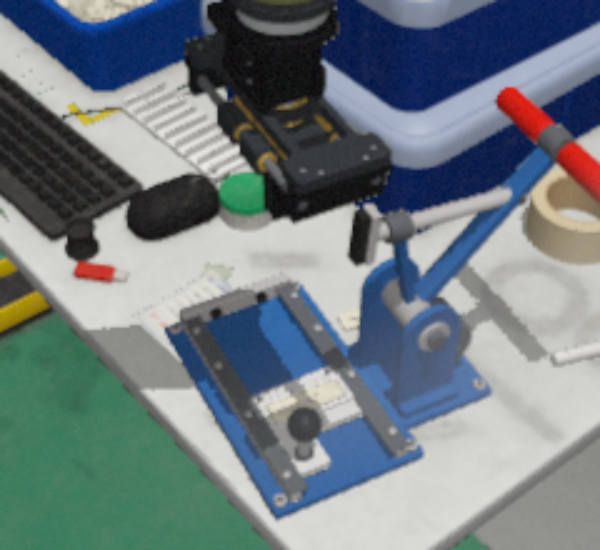

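The arm rests raised, with the red handle back at the upper right (550,140). The slide is still in, with the cassette in its pocket at (330,385) and the knob at (303,425). I go to the right side of the knob, slightly in front of it for clearance from the raised foot.

>>> {"fn": "drive_tool", "kwargs": {"moves": [[[-3,26,0],[0,0,0],1],[[-2,26,0],[0,0,0],1],[[-2,27,0],[0,0,0],1],[[-1,26,0],[0,0,0],1],[[0,0,25],[0,0,0],1],[[0,0,25],[0,0,0],1],[[0,0,25],[0,0,0],1],[[0,0,25],[0,0,0],1],[[0,0,25],[0,0,0],1],[[0,0,25],[0,0,0],1],[[0,0,23],[0,0,0],1],[[0,0,0],[0,0,0],1]]}}

```text
time_s: 7.28
tool_pos: [0.3971, -0.3724, 0.1119]
tool_rot: [-179.9, 0.5, -11.3]
force: [-0.3, 1.8, -0.2]
grip_width: 0.0003
grasp_force: 0.0
```

>>> {"fn": "drive_tool", "kwargs": {"moves": [[[0,0,24],[0,0,0],1],[[0,0,22],[0,0,0],1],[[0,0,0],[0,0,0],1],[[0,0,0],[0,0,0],1]]}}

```text
time_s: 7.62
tool_pos: [0.3991, -0.3747, 0.0707]
tool_rot: [180.0, 0.1, -11.4]
force: [0.4, -1.1, 0.6]
grip_width: 0.0002
grasp_force: 0.0
```

```bash
python3 - <<'E'
from h import *
p,d=env.read_camera("scene");cv2.imwrite("pics/s3.png",cv2.resize(p[120:340,200:440],None,fx=2.5,fy=2.5))
o=env.get_obs();q=o['tool_pos']-O;print(o['tool_pos'],o['force'],q@X,q@Y)
E
```

```text
[ 0.39979394 -0.37531429  0.07175885] [-1.01939659 -0.91808776 -0.33683848] -0.03286151328634577 -0.10551811247418309
```

View pics/s3.png

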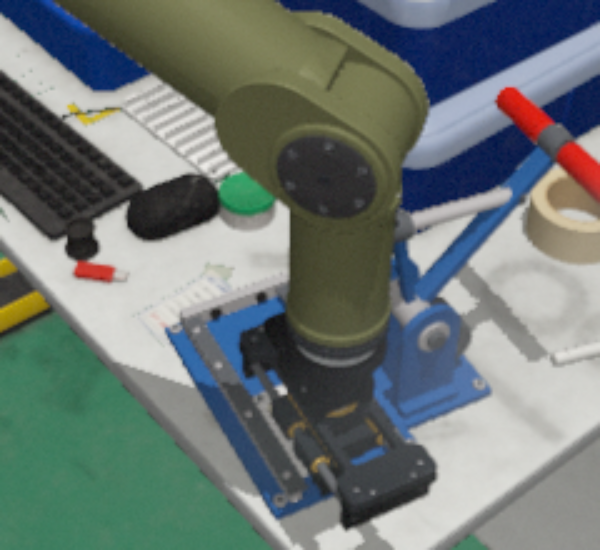

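>>> {"fn": "drive_tool", "kwargs": {"moves": [[[-2,0,0],[0,0.1,0],1],[[-2,0,0],[0,0.1,0],1],[[0,-8,0],[0,0,0],1],[[0,-8,0],[0,0,0],1],[[0,-5,0],[0,0,0],1],[[0,-5,0],[0,0,0],1],[[0,-5,0],[0,0,0],1],[[0,-5,0],[0,0,0],1],[[0,-5,0],[0,0,0],1],[[0,-6,0],[0,0,0],1]]}}

```text
time_s: 8.5
tool_pos: [0.4052, -0.3282, 0.0709]
tool_rot: [179.9, -11.5, -11.4]
force: [-0.3, -1.8, 1.1]
grip_width: 0.0007
grasp_force: 0.8
```

>>> {"fn": "drive_tool", "kwargs": {"moves": [[[0,-6,0],[0,0,0],1],[[0,-6,0],[0,0,0],1],[[0,-6,0],[0,0,0],1],[[0,-6,0],[0,0,0],1],[[0,-6,0],[0,0,0],1],[[0,-6,0],[0,0,0],1],[[0,-6,0],[0,0,0],1],[[0,-6,0],[0,0,0],1]]}}

```text
time_s: 9.17
tool_pos: [0.4141, -0.2799, 0.0703]
tool_rot: [-180.0, -11.5, -11.3]
force: [1.0, -2.3, -0.3]
grip_width: 0.0005
grasp_force: 0.8
```

```bash
python3 - <<'E'
from h import *
p,d=env.read_camera("scene");cv2.imwrite("pics/s4.png",cv2.resize(p[120:340,200:440],None,fx=2.5,fy=2.5))
o=env.get_obs();q=o['tool_pos']-O;print(o['tool_pos'],o['force'],q@X,q@Y)
E
```

```text
[ 0.4142129  -0.27839844  0.07003343] [-0.39675887  0.66368215 -0.43352115] -0.03811304339466356 -0.0076763530567110745
```

View pics/s4.png

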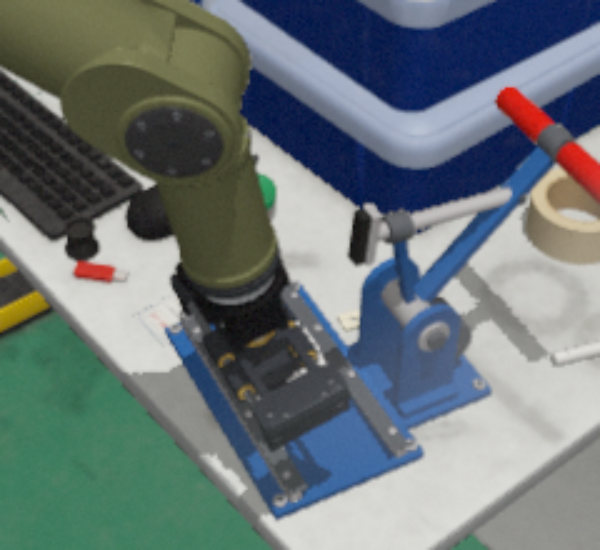

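The slide has left its start position: the bare blue base shows at (360,440). The press arm is still up, so I keep pushing.

>>> {"fn": "drive_tool", "kwargs": {"moves": [[[0,-6,0],[0,0,0],1],[[0,-6,0],[0,0,0],1],[[0,-6,0],[0,0,0],1],[[0,-5,0],[0,0,0],1],[[0,-4,0],[0,0,0],1],[[0,-3,0],[0,0,0],1],[[0,-2,0],[0,0,0],1],[[0,-2,0],[0,0,0],1],[[0,0,0],[0,0,0],1]]}}

```text
time_s: 9.97
tool_pos: [0.4206, -0.2467, 0.0702]
tool_rot: [-180.0, -11.4, -11.3]
force: [-1.3, 0.5, -0.8]
grip_width: 0.0005
grasp_force: 0.1
```

>>> {"fn": "drive_tool", "kwargs": {"moves": [[[0,-2,0],[0,0,0],1],[[0,-2,0],[0,0,0],1],[[0,0,0],[0,0,0],1]]}}

```text
time_s: 10.22
tool_pos: [0.4215, -0.243, 0.0703]
tool_rot: [-180.0, -11.4, -11.3]
force: [-1.3, -0.5, 0.9]
grip_width: 0.0004
grasp_force: 0.3
```

>>> {"fn": "drive_tool", "kwargs": {"moves": [[[0,-2,0],[0,0,0],1],[[0,-1,0],[0,0,0],1],[[0,0,0],[0,0,0],1]]}}

```text
time_s: 10.47
tool_pos: [0.4221, -0.2401, 0.0703]
tool_rot: [-180.0, -11.4, -11.3]
force: [-0.2, -0.2, -0.8]
grip_width: 0.0004
grasp_force: 0.3
```

>>> {"fn": "drive_tool", "kwargs": {"moves": [[[0,-2,0],[0,0,0],1],[[0,0,0],[0,0,0],1],[[0,0,0],[0,0,0],1]]}}

```text
time_s: 10.72
tool_pos: [0.4226, -0.2381, 0.0703]
tool_rot: [-180.0, -11.5, -11.3]
force: [-0.8, -0.2, -0.3]
grip_width: 0.0002
grasp_force: 0.2
```

Not at the stop yet; I continue until the force rises.

>>> {"fn": "drive_tool", "kwargs": {"moves": [[[0,-2,0],[0,0,0],1],[[0,-1,0],[0,0,0],1],[[0,0,0],[0,0,0],1]]}}

```text
time_s: 10.97
tool_pos: [0.4231, -0.2361, 0.0704]
tool_rot: [179.9, -11.5, -11.4]
force: [-1.4, -3.7, -1.1]
grip_width: 0.0003
grasp_force: 1.9
```

>>> {"fn": "drive_tool", "kwargs": {"moves": [[[0,-2,0],[0,0,0],1],[[0,0,0],[0,0,0],1],[[0,0,0],[0,0,0],1]]}}

```text
time_s: 11.22
tool_pos: [0.4231, -0.2359, 0.0705]
tool_rot: [179.8, -11.5, -11.4]
force: [-1.7, -8.1, -2.6]
grip_width: 0.0002
grasp_force: 4.1
```

It stalls at 8 N, so the slide is against the stop. I back off to the right and up.

>>> {"fn": "drive_tool", "kwargs": {"moves": [[[0,5,0],[0,0,0],1],[[0,15,0],[0,0,0],1],[[0,20,0],[0,0,0],1],[[0,20,0],[0,0,0],1],[[0,20,-15],[0,0,0],1],[[0,20,-25],[0,0,0],1],[[-5,20,-30],[0,0,0],1],[[-5,20,-30],[0,0,0],1],[[-5,0,-30],[0,0,0],1],[[0,0,-30],[0,0,0],1],[[0,0,0],[0,0,0],1],[[0,0,0],[0,0,0],1]]}}

```text
time_s: 12.22
tool_pos: [0.3516, -0.3618, 0.2261]
tool_rot: [-179.9, -11.8, -11.3]
force: [-0.0, -0.6, -1.2]
grip_width: 0.0007
grasp_force: 0.0
```

```bash
python3 - <<'E'
from h import *
p,d=env.read_camera("scene");a=cv2.resize(p[120:340,200:440],None,fx=1.6,fy=1.6)
p,d=env.read_camera("top");b=cv2.resize(p[140:290,220:450],None,fx=1.65,fy=1.65)
h=max(len(a),len(b));f=lambda i:cv2.copyMakeBorder(i,0,h-len(i),0,0,0)
cv2.imwrite("pics/s5.png",np.hstack([f(a),f(b)]))
E
```

```text
(no output)
```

View pics/s5.png

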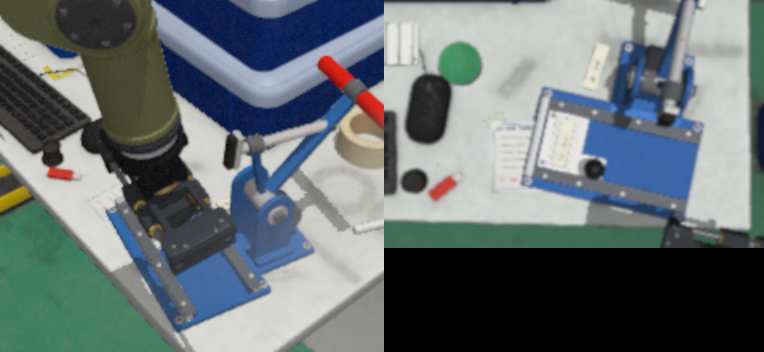

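The top view shows the slide against the end stop at (545,140) with the cassette in its pocket at (563,140). The arm is up, the robot is clear, and the other things are where they were.

```bash
python3 -c "
from cell import env
print(env.sign_off())"
```

```text
the job is handed in; nothing more can be done
None
```

The press arm is resting raised on its buffer, the slide is out against its end stop with the cassette still in its pocket, and I handed the job in at about 12 s; the judge's result was not shown.

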